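Switch the egg cooker to its mark and lift the egg out with tongs

TASK

The egg is done: first turn the egg cooker's knob clockwise until its pointer stands on the one long, thick mark of the dial and leave it there, then pick up the sprung kitchen tongs by their black grips, close their jaws gently on the egg and lift it out of its seat. Finish holding: the program ends with the robot still gripping the tongs and the egg held in their jaws alone, still, at least 10 cm above its seat. Never touch the egg with the robot's fingers, don't crush it, and leave the other things on the worktop where they are.

Things in the scene. Friction and masses are not known exactly. Their poses are not given: they have to be found in the camera images.
- cooker: White one-egg cooker, fixed, 212 mm long in its own y, 112 wide in x, top at z 36 mm; -x faces the robot, give or take yaw. Origin on the worktop under its middle. Round heater at -y 50 mm carries a steel seat ring (42 mm outer, 34 inner diameter; rim at z 48, inner floor at z 41 mm). Round control pod (90 mm) with the knob at +y 55 mm.
- mark (a point): Middle of the long thick black mark (15 x 4 mm) on the pod's top, 40 mm from the knob's axis towards the cooker's -x; the other dial marks are short and thin.
- knob (a joint): Knob angle in rad, 0 to 3.0, growing as the knob turns CLOCKWISE seen from above; 2.0 = pointer exactly on the long mark. Starts at 0.6 to 1.2. Plain friction of 0.03 N m, stays where it is left.
- knob_grip (a point): On the knob's vertical axis, 55 mm above the worktop, near the middle of the height of its grey grip bar: 36 mm long, 13 mm thick, from 41 to 65 mm above the worktop. Grip the bar across its thickness.
- knob_pointer (a point): Tip of the knob's pointer (white line on the top of one half of the bar and white nose at that end), 26 mm from the axis; the bar lies along the line from knob_grip to here. Its own +x points outwards along the bar.
- tongs: Sprung tongs, 85 g, 230 mm long, lying flat, steel with black grips and jaws; arms open in the horizontal plane. Origin on the underside on the centre line; +x to the jaws. Hub (24 mm) at x -80 mm. Two black grips beside the origin, 52 mm long, 26 mm high from the worktop, 66 mm over their outer faces at rest: grip from above across both (along y). Start open.
- tongs_grip (a point): Middle between the two grips, 13 mm above the underside: put the fingers outside both grips here.
- tongs_jaws (a point): Middle between the open jaws, 114 mm ahead (+x) of tongs_grip, 13 mm above the underside. Jaws: 26 mm high shallow V cradles 30 mm long, about 90 mm apart inside (76 at the wing ends); they close 2.4 mm per mm of the grips. Grips squeezed to 61 mm: jaws about 78 mm apart, safe to lift and carry open. On the egg: grips about 47 mm apart, faces parallel.
- tongs_arm (a joint): Angle by which the tongs are closed, rad: 0 open, 0.24 on the egg, 0.45 empty and shut. Spring opens them: about 5 N at each grip when open, 9 N when on the egg; squeeze with 15 to 25 N to hold the egg.
- egg: Brown hen's egg, 58 g, 57 mm high, standing on its blunt end in the seat ring. Origin at the middle of its underside, 41 mm above the worktop in the seat; widest (44 mm across) 25 mm above its origin.
- teaspoon: Steel teaspoon, 138 x 28 x 12 mm, lying on the worktop; bystander. It and the tongs lie one left and one right of the cooker, either way round. Beware of the fixed wall shelf over the back right of the worktop (beyond x 0.62 m, right of y 0): draw the arm back towards the robot before swinging from side to side.
- salt_shaker: Glass salt shaker, 38 mm across, 78 mm high; bystander.
- lemon: Lemon, 71 x 53 x 51 mm; bystander.
- honey: Honey jar, 58 x 62 x 86 mm; bystander.
- garlic: Garlic bulb, 56 mm; bystander.
Not all that is in view belongs to the job. What is shaped like the egg but blue is not meant.

How it is judged:
By the outcome, as a careful person would: the job done as asked, in the order asked, and still so for the second after the job is handed in, while the arm keeps its last pose, push and grip.
It also fails if it takes over 61 s, if anything falls off the work surface, if the arm or the gripper's body presses on something with over 40 N, if the wrist force passes 120 N, or if a joint passes its speed limit or range.

ROBOT

A 6-joint arm with a two-finger parallel gripper is mounted at the origin on a cart in front of the work surface, level with it; the furniture and walls round the work are solid. World frame = base frame: x ahead of the robot, y to its left, z up, the work surface at z = 0. Lengths are in mm, angles in rad, forces in N, time in s.
With the tool pointing down it reaches from about 375 to 925 mm from the base axis. Payload 5.7 kg.
Tool frame: the origin (TCP) lies at the very end of the fingers, on their centre line; the grasp point (between the pads) lies 19 mm behind it; z points along the fingers, y is the line along which they close (so a half turn about z gives the same grasp; the last joint's range is limited). The gripper opens to 85 mm and grips with 20 to 120 N. Pads are 22 mm wide; open, the fingers measure 114 mm over their backs; the gripper's body (76 mm by 85 mm) begins 54 mm behind the grasp point. The pads swing forward as they close: fully open they stand 13 mm farther back than shut.
Start: joints at [1.187, 0.359, 1.51, -0, 1.272, -0.115], TCP at [159.339, 578.424, 231.267] pointing down, gripper open.
Joint ranges: [-2.97, 2.97], [-1.01, 2.36], [0.21, 2.38], [-0.96, 4.11], [0.2, 2.71], [-2.98, 2.98]. Speed limits (rad/s): [2.39, 2.39, 3.14, 3.14, 3.14, 3.14].

INTERFACE

Orientations are given as a unit quaternion [w, x, y, z].
In Python, from workcell import monitor, grab_frame, ctrl gives the robot as it stands.
- The arm moves only by the shell command python3 -m inch 'ROWS' [FORCE]. ROWS is a JSON object whose one key "rows" holds one flat list of numbers, 7 for each row, row after row: the finger opening in cm, from 0 to 8.54, then the shift along the world's x, y, z in cm, then the turn, a rotation vector about the world's x, y, z in degrees. In form: {"rows": [fingers, x, y, z, wx, wy, wz, fingers, x, y, z, wx, wy, wz, ...]}. A call has 1 to 12 rows; each row is the pose to reach, as a shift and turn from the pose commanded when the call began; what a row does not reach only later rows make up. A row lasts 1/10 s, in which the tool goes at most 50 mm and 8.59 degrees, less where a joint would pass 70% of its speed; a pose out of reach is approached as far as the arm can. A call with a gripper value outside its range is refused whole. The fingers move at their own pace and stop on an object; FORCE is the grip in N (left out, the last holds). Time passes only in rows, so rows that repeat a pose let the fingers close. It gives the time, the measured TCP pose, the force, the opening and the grip force at its end, in the units of the state.
- monitor.get_obs(): the state, without advancing time (a new reading comes with each control period).
- grab_frame(name): name is "scene" or "top"; returns a dict with "frame" (384x512x3 uint8, red, green, blue), "mtx" (3x3 intrinsics, pixels), "dist" ([k1, k2, p1, p2, k3] as OpenCV has them; the pictures are not rectified), "R" (3x3) and "t" (3): a world point X has camera coordinates R X + t. Camera axes: x right, y down, z forward; pixel columns grow to the right and rows downward; lengths in mm; the calibration is good to about 2 mm. A picture is of the moment at which its call begins. There is no depth.
- ctrl.hand_in(): hands the job in; it is judged then, once.
The state is a dict: "time": time; "joint_pos": joint angles; "qd": joint speeds; "effort": joint torques, N m; "tcp_pos": TCP position; "tool_rot": TCP orientation; "wrist_force": force on the tool from outside, world axes, zero at the start; "ft_torque": the same for the moment, N m; "width": opening from 0.0 (shut) to 1.0 (fully open); "grasp_force": force on a finger pad.
Only numpy, scipy, OpenCV 4.12 (cv2) and the standard library are available. Lean on these libraries where they do the work, as an engineer would, in place of code of your own. Each camera call takes 0.05 s, during which the arm holds its last target. There are 200 camera calls.

## Working session

There is one attempt and no reset: what is moved stays moved. The work goes in short steps, Python scripts to look and compute and a shell command to move; the robot and the scene stay as the last step left them, time stands still between calls to the robot, and variables do not carry over. Pictures are saved under pics/ and viewed, at most 10 in all, crops included, and the job is handed in when it is done.

```bash
mkdir -p pics; ls
cat > h.py <<'E'
import numpy as np, cv2
from workcell import monitor, grab_frame, ctrl
def ray(f,uv):
    p=cv2.undistortPoints(np.array([[uv]],float),np.array(f["mtx"]),np.array(f["dist"]))[0,0]
    R=np.array(f["R"]);t=np.array(f["t"]).ravel()
    d=R.T@np.array([p[0],p[1],1.]);return -R.T@t,d/np.linalg.norm(d)
def plane(f,uv,z):
    o,d=ray(f,uv);return o+d*(z-o[2])/d[2]
def tri(fa,a,fb,b):
    o1,d1=ray(fa,a);o2,d2=ray(fb,b)
    s=np.linalg.lstsq(np.c_[d1,-d2],o2-o1,rcond=None)[0]
    p,q=o1+s[0]*d1,o2+s[1]*d2
    return (p+q)/2,np.linalg.norm(p-q)
def proj(f,X):
    return cv2.projectPoints(np.array(X,float).reshape(-1,3),cv2.Rodrigues(np.array(f["R"]))[0],np.array(f["t"],float),np.array(f["mtx"]),np.array(f["dist"]))[0][:,0]
def save(f,n,s=1):
    cv2.imwrite(n,cv2.resize(f["frame"][:,:,::-1],None,fx=s,fy=s,interpolation=cv2.INTER_CUBIC))
E
python3 - <<'E'
from h import *
import pickle
for n in("scene","top"):
    f=grab_frame(n);save(f,f"pics/{n}0.png",1.5);pickle.dump(f,open(n+"0.pkl","wb"))
    print(n,-np.array(f["R"]).T@np.array(f["t"]),np.array(f["R"])[2])
print(monitor.get_obs())
E
```

```text
pics
scene [   60.15737471 -1076.53187007  1041.41553265] [ 0.31537141  0.71409245 -0.62499028]
top [ 352.41037226   16.54342431 1245.87190624] [ 0.17202416  0.01811913 -0.98492608]
{'time': 0.1, 'joint_pos': array([ 1.18688953e+00,  3.59442369e-01,  1.51128931e+00,  3.02737216e-05,
        1.27252633e+00, -1.15128040e-01]), 'qd': array([ 0.00127202,  0.00104811, -0.00296996,  0.0023949 , -0.00034584,
       -0.0002024 ]), 'effort': array([-1.43619807e-03, -5.28653634e+01, -2.79353553e+01, -4.10664552e-04,
        5.10521597e-03, -3.30643365e-05]), 'tcp_pos': array([159.11993971, 577.89508208, 230.54534082]), 'tool_rot': array([-2.19635987e-04,  1.33989593e-01,  9.90982389e-01, -8.03322113e-04]), 'wrist_force': array([-0.01467902,  0.4997336 , -0.41222443]), 'ft_torque': array([ 0.04520369,  0.02398981, -0.01613888]), 'grasp_force': 0.0, 'width': 0.9999827666078123}
```

View pics/scene0.png

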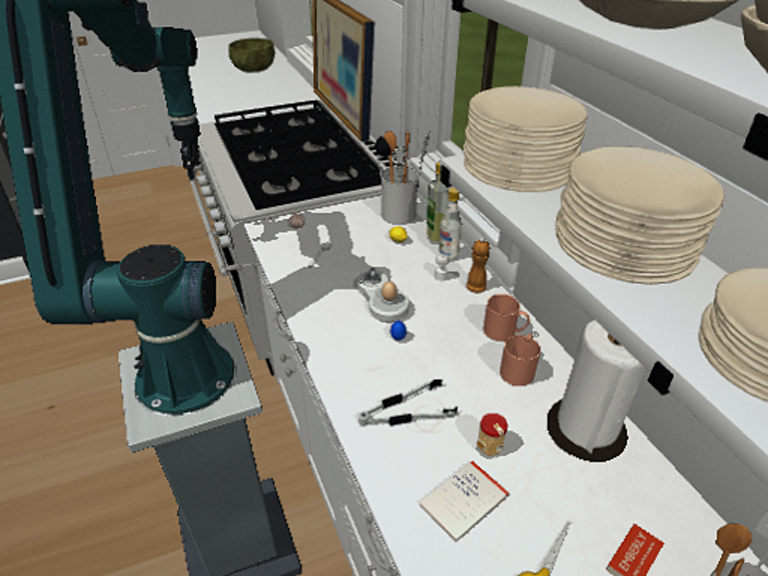

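View pics/top0.png

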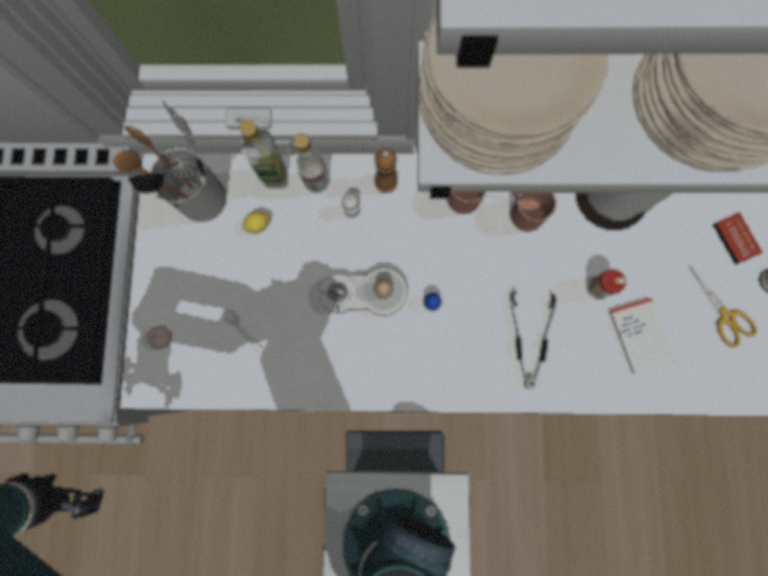

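The scene view shows the cooker at (385,290) and the open tongs at (410,405), to its right. In the top view the knob is at (335,292), the egg at (384,288), the blue egg at (432,300), the tongs' hub at (530,380) and the jaws near (513,297) and (552,299) (×1.5 pixels). I'll zoom in on these next.

Run:
```python
from h import *
import pickle
s=pickle.load(open("scene0.pkl","rb"));t=pickle.load(open("top0.pkl","rb"))
def c(f,x,y,w,h,k): return cv2.resize(f["frame"][y:y+h,x:x+w,::-1],None,fx=k,fy=k,interpolation=cv2.INTER_CUBIC)
a=np.hstack([c(s,228,168,66,50,6),c(t,204,166,66,50,6)])
b=np.hstack([c(s,232,245,80,50,5),c(t,320,185,78,50,5)])
w=min(a.shape[1],b.shape[1]);img=np.vstack([a[:,:w],b[:,:w]]);print(img.shape)
cv2.imwrite("pics/crop0.png",img)
```

```text
(550, 790, 3)
```

View pics/crop0.png

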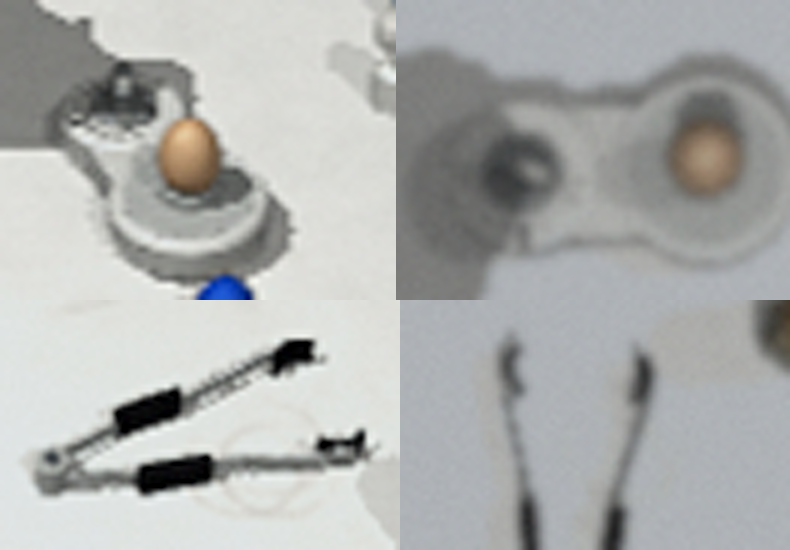

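The crops show the knob in the arm's shadow at about (225,194) in the top view, with a dark long-mark candidate at (225,205). The egg stands in the right-hand heater, and the tongs are open with jaws towards +x. Next I'll measure these.

```bash
cat > m.py <<'E'
from h import *
def cc(m,amin=6):
    n,l,st,ce=cv2.connectedComponentsWithStats(m.astype(np.uint8))
    return [(st[i,4],tuple(st[i,:4]),ce[i],l==i) for i in range(1,n) if st[i,4]>=amin]
def box(m,x,y,w,h):
    o=np.zeros_like(m);o[y:y+h,x:x+w]=m[y:y+h,x:x+w];return o
E
python3 - <<'E'
from m import *
import pickle
s=pickle.load(open("scene0.pkl","rb"));t=pickle.load(open("top0.pkl","rb"))
r=[]
for f,b in((s,(228,168,66,50)),(t,(204,166,66,50))):
    h=cv2.cvtColor(f["frame"],cv2.COLOR_RGB2HSV)
    m=box((h[...,0]<25)&(h[...,1]>70)&(h[...,2]>80),*b)
    c=max(cc(m),key=lambda c:c[0]);print("egg",c[0],c[1],c[2]);r.append(c[2])
X,e=tri(s,r[0],t,r[1]);print("egg centre (expect z~68)",X,e, plane(t,r[1],68), plane(s,r[0],69))
# body pod: white blob in top
for f,b,n in((s,(228,240,90,60),"scene"),(t,(325,185,70,75),"top")):
    g=f["frame"].max(2)
    for thr in (60,100):
        for c in cc(box(g<thr,*b)):
            print(n,thr,c[0],c[1],c[2].round(1),"plane13",plane(f,c[2],13).round(1))
E
```

```text
egg 94 (np.int32(255), np.int32(188), np.int32(9), np.int32(12)) [259.13829787 193.5       ]
egg 64 (np.int32(251), np.int32(187), np.int32(10), np.int32(10)) [255.3125   191.578125]
egg centre (expect z~68) [556.56189005  33.62009058  67.26094579] 1.8586330050754039 [557.33848997  33.35026608  68.        ] [554.72229851  31.7294142   69.        ]
scene 60 33 (np.int32(286), np.int32(253), np.int32(8), np.int32(7)) [289.7 255.3] plane13 [ 542.7 -268.7   13. ]
scene 60 71 (np.int32(255), np.int32(263), np.int32(13), np.int32(9)) [261.2 266.9] plane13 [ 427.8 -277.8   13. ]
scene 60 16 (np.int32(296), np.int32(272), np.int32(9), np.int32(4)) [300.2 273.2] plane13 [ 538.5 -355.6   13. ]
scene 60 77 (np.int32(259), np.int32(276), np.int32(16), np.int32(8)) [266.5 279.2] plane13 [ 422.4 -333.7   13. ]
scene 100 45 (np.int32(285), np.int32(253), np.int32(10), np.int32(7)) [289.8 255.7] plane13 [ 542.1 -270.4   13. ]
scene 100 86 (np.int32(251), np.int32(263), np.int32(21), np.int32(10)) [261.1 267. ] plane13 [ 427.5 -278.1   13. ]
scene 100 26 (np.int32(295), np.int32(271), np.int32(10), n
[... 264 characters left out ...]
 430.1 -275.6   13. ]
top 60 24 (np.int32(361), np.int32(227), np.int32(3), np.int32(13)) [362. 233.] plane13 [ 425.5 -331.6   13. ]
top 100 26 (np.int32(392), np.int32(185), np.int32(3), np.int32(10)) [393.2 189.5] plane13 [ 577.3 -446.1   13. ]
top 100 11 (np.int32(341), np.int32(195), np.int32(3), np.int32(8)) [341.5 198.1] plane13 [ 545.8 -266.2   13. ]
top 100 21 (np.int32(367), np.int32(197), np.int32(3), np.int32(9)) [368.1 200.9] plane13 [ 536.5 -357.5   13. ]
top 100 44 (np.int32(344), np.int32(224), np.int32(4), np.int32(16)) [345.4 231.5] plane13 [ 430.1 -275.6   13. ]
top 100 54 (np.int32(360), np.int32(226), np.int32(5), np.int32(15)) [361.9 233. ] plane13 [ 425.4 -331.4   13. ]
```

```bash
python3 -m inch '{"rows":[8.54,4,-4,0,0,0,8, 8.54,7,-8,0,0,0,16, 8.54,10,-12,0,0,0,24, 8.54,13,-16,0,0,0,32, 8.54,16,-20,0,0,0,40, 8.54,19,-24,0,0,0,48, 8.54,22,-28,0,0,0,56, 8.54,24,-31,0,0,0,60, 8.54,24,-31,0,0,0,60]}'
python3 - <<'E'
from m import *
import pickle
F={}
for n in("scene","top"):
    f=grab_frame(n);pickle.dump(f,open(n+"1.pkl","wb"));F[n]=f
print(monitor.get_obs()["tcp_pos"],monitor.get_obs()["tool_rot"])
def c(f,x,y,w,h,k): return cv2.resize(f["frame"][y:y+h,x:x+w,::-1],None,fx=k,fy=k,interpolation=cv2.INTER_CUBIC)
a=np.hstack([c(F["scene"],232,170,39,30,10),c(F["top"],205,176,39,30,10)])
b=np.hstack([cv2.resize(F[n]["frame"][60:330,60:450,::-1],(390,270)) for n in F])
cv2.imwrite("pics/c1.png",np.vstack([a,b]))
E
```

```text
time: 1.0
tcp_pos: [401.2, 265.2, 231.1]
tool_rot: [0.0, -0.38, 0.925, -0.001]
wrist_force: [-1.2, 1.2, -0.7]
width: 0.995
grasp_force: 0.0
[400.57771769 266.32580819 231.04112056] [-1.51229034e-04 -3.77614232e-01  9.25962917e-01 -3.80677855e-04]
```

View pics/c1.png

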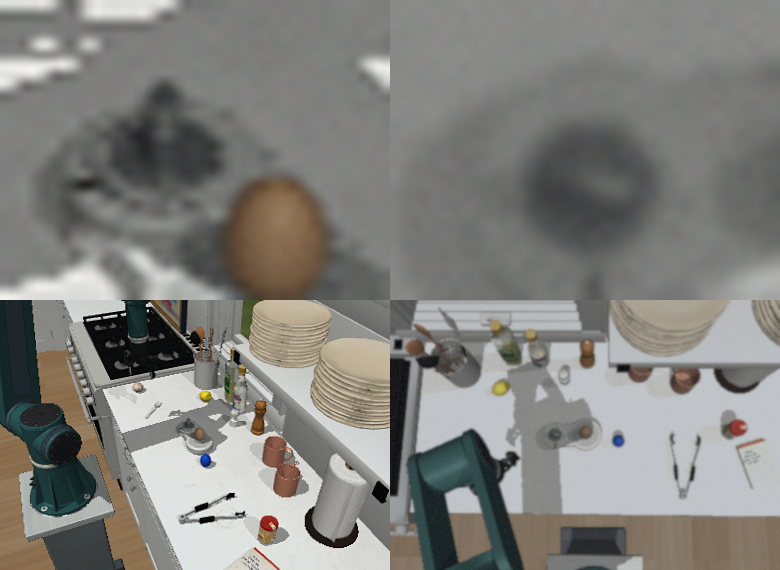

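The whole knob is still in shadow: at top px (225,194.7) its white line points right and slightly down. In the scene view the dark long mark is at about (240.5,188.5). I'll average frames and stretch the contrast to get the bar angle.

Run:
```python
from m import *
import pickle
out=[]
A={}
for n,(x,y) in(("scene",(232,172)),("top",(209,180))):
    fs=[grab_frame(n) for _ in range(6)]
    a=np.mean([f["frame"].astype(float) for f in fs],0);f=fs[0];f["avg"]=a;A[n]=f
    pickle.dump(f,open(n+"a.pkl","wb"))
    c=a[y:y+30,x:x+32].mean(2)
    c=np.clip((c-40)/(150-40)*255,0,255).astype(np.uint8)
    out.append(cv2.resize(c,None,fx=12,fy=12,interpolation=cv2.INTER_CUBIC))
cv2.imwrite("pics/c2.png",np.hstack(out))
t=A["top"];s=A["scene"]
print("knob z62 from top",plane(t,(225,194.7),62),"scene",plane(s,(248,184),55))
```

```text
knob z62 from top [547.07376088 135.40003656  62.        ] scene [544.24781608 124.50017358  55.        ]
```

View pics/c2.png

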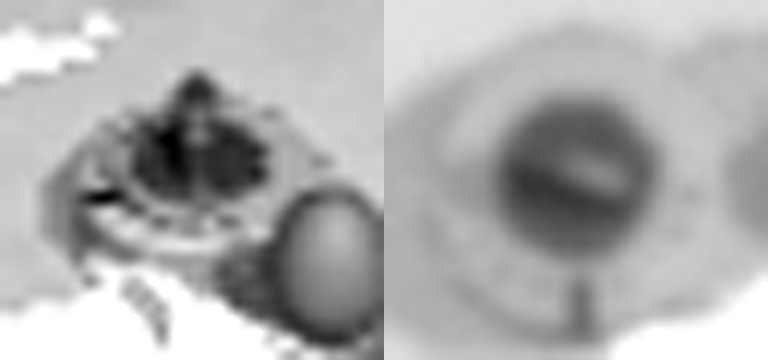

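The top crop shows the disc centred at about (225.1,194.6), the long mark at about (225.3,205.7), and the white pointer line running from (224,193) to (229.5,195.5), about 25° below image right. In the scene crop the mark is at about (240.5,188.5).

Run:
```python
from m import *
import pickle
t=pickle.load(open("topa.pkl","rb"));s=pickle.load(open("scenea.pkl","rb"))
u=lambda x,y,x0,y0:((x+.5)/12-.5+x0,(y+.5)/12-.5+y0)
T=lambda x,y:u(x-384,y,209,180); S=lambda x,y:u(x,y,232,172)
disc=plane(t,T(577,175),42);mark=plane(t,T(581,308),36)
p1,p2=plane(t,T(563,153),65),plane(t,T(630,185),65)
a=lambda d:np.degrees(np.arctan2(d[1],d[0]))%360
print("disc",disc,"mark",mark,"tri mark",tri(s,S(103,196),t,T(581,308)))
print("line",p1,p2,"angle",a(p2-p1),"mark dir",a(mark-disc),np.linalg.norm((mark-disc)[:2]))
# refined egg
R=[]
for f in (s,t):
    img=np.clip(f["avg"],0,255).astype(np.uint8);h=cv2.cvtColor(img,cv2.COLOR_RGB2HSV)
    m=box((h[...,0]<25)&(h[...,1]>70)&(h[...,2]>50),228,166,45,52)
    c=max(cc(m),key=lambda c:c[0]);R.append(c[2]);print(c[0],c[1],c[2])
X,e=tri(s,R[0],t,R[1]);print("egg",X,e,"heater->knob dir-90",a(disc-X)-90,np.linalg.norm((disc-X)[:2]))
print("disc tri",tri(s,S(200,155),t,T(577,175)))
print("scene disc z42",plane(s,S(200,155),42),"scene mark",plane(s,S(103,196),36))
o=monitor.get_obs();print(o["time"],o["tcp_pos"],o["tool_rot"],o["joint_pos"])
```

```text
disc [552.34945387 138.74018935  42.        ] mark [514.89895093 137.30864805  36.        ] tri mark (array([514.31578496, 137.72766601,  34.08456694]), np.float64(1.7323935845335434))
line [554.75266553 140.47972162  65.        ] [545.7889584  121.49112515  65.        ] angle 244.73000084160512 mark dir 182.1890590288601 37.47785320282002
99 (np.int32(254), np.int32(188), np.int32(11), np.int32(12)) [259.14141414 193.55555556]
62 (np.int32(251), np.int32(187), np.int32(9), np.int32(9)) [255.24193548 191.37096774]
egg [557.06634257  33.9586007   66.64567224] 2.487077591983459 heater->knob dir-90 2.577508926888484 104.88770356039161
disc tri (array([551.90137294, 139.12926704,  40.17528233]), np.float64(1.5431453397559953))
scene disc z42 [550.22297808 137.0059113   42.        ] scene mark [512.5857658  135.54939292  36.        ]
1.7 [399.11468799 268.77512094 231.2783258 ] [ 2.29023396e-05 -3.79802325e-01  9.25067669e-01 -3.57251017e-05] [ 4.49043042e-01  1.87063363e-01  1.75802138e+00 -7.95548404e-05
  1.19646644e+00 -1.90088940e+00]
```

```bash
python3 -m inch '{"rows":[4,3,-2.6,-2,0,0,5, 4,6,-5.2,-4,0,0,10, 4,9,-7.8,-6,0,0,15, 4,12,-10.4,-8,0,0,20, 4,15.27,-13,-10,0,0,20, 4,15.27,-13,-10,0,0,20, 4,15.27,-13,-10,0,0,20, 4,15.27,-13,-12.5,0,0,20, 4,15.27,-13,-15,0,0,20, 4,15.27,-13,-17,0,0,20, 4,15.27,-13,-18.5,0,0,20, 4,15.27,-13,-18.5,0,0,20]}' 30
python3 - <<'E'
from m import *
out=[]
o=monitor.get_obs();print(o)
for n,(x,y) in(("scene",(210,150)),("top",(190,150))):
    f=grab_frame(n);out.append(cv2.resize(f["frame"][y:y+75,x:x+80,::-1],None,fx=5,fy=5,interpolation=cv2.INTER_CUBIC))
cv2.imwrite("pics/c3.png",np.hstack(out))
E
```

```text
time: 2.9
tcp_pos: [549.5, 139.4, 45.3]
tool_rot: [-0.002, -0.535, 0.845, 0.001]
wrist_force: [-0.2, 0.2, -0.0]
width: 0.47
grasp_force: 0.0
{'time': 2.9, 'joint_pos': array([ 1.26421610e-01,  5.41440420e-01,  1.75719071e+00,  2.59327117e-04,
        8.46526604e-01, -2.57327410e+00]), 'qd': array([-0.00334676, -0.02904653, -0.02855429, -0.0012407 ,  0.02993749,
       -0.00339531]), 'effort': array([-2.72353236e-01, -5.37554276e+01, -1.86456817e+01, -9.72673326e-03,
       -4.72020674e-01,  1.70418225e-03]), 'tcp_pos': array([549.5187384 , 139.37078787,  45.27026184]), 'tool_rot': array([-1.57312017e-03, -5.34877365e-01,  8.44927818e-01,  8.43879446e-04]), 'wrist_force': array([-0.20802753,  0.18718264, -0.03297122]), 'ft_torque': array([-0.03350471,  0.00965278, -0.01741633]), 'grasp_force': 0.0, 'width': 0.47003378731188344}
```

View pics/c3.png

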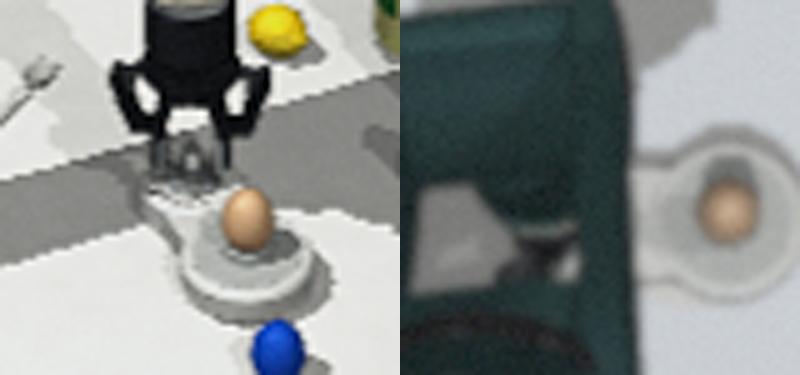

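The fingers straddle the bar in the scene crop: bar at (192,155), fingers at (157,155) and (226,155). I'll close on it.

```bash
python3 -m inch '{"rows":[2.4,0,0,0,0,0,0, 1,0,0,0,0,0,0, 0,0,0,0,0,0,0, 0,0,0,0,0,0,0, 0,0,0,0,0,0,0, 0,0,0,0,0,0,0]}' 30; python3 -c "
from h import *
o=monitor.get_obs();print(o['tcp_pos'],o['tool_rot'],o['wrist_force'],o['ft_torque'],o['width']*85,o['grasp_force'],o['joint_pos'])
q=o['tool_rot'];print(np.degrees(2*np.arctan2(q[2],q[1]))-90)"
```

```text
time: 3.6
tcp_pos: [551.2, 139.7, 47.6]
tool_rot: [0.0, -0.534, 0.845, 0.001]
wrist_force: [-4.3, 5.3, 7.8]
width: 0.143
grasp_force: 31.9
[551.20100452 139.67540725  47.63286612] [ 2.33100927e-04 -5.34103870e-01  8.45418373e-01  8.81314037e-04] [-4.32551136  5.34661422  7.77735815] [0.72054124 0.75212796 0.01623963] 12.165202438914031 31.881230771541595 [ 1.25524786e-01  5.38337449e-01  1.75473794e+00  2.39034567e-03
  8.48843932e-01 -2.57374684e+00]
154.5663470220916
```

```bash
python3 -m inch '{"rows":[0,0,0,0.2,0,0,-6, 0,0,0,0.2,0,0,-14, 0,0,0,0.2,0,0,-22, 0,0,0,0.2,0,0,-30, 0,0,0,0.2,0,0,-38, 0,0,0,0.2,0,0,-46, 0,0,0,0.2,0,0,-54, 0,0,0,0.2,0,0,-60, 0,0,0,0.2,0,0,-62, 0,0,0,0.2,0,0,-62, 0,0,0,0.2,0,0,-62]}'; python3 -c "
from h import *
o=monitor.get_obs();print(o['tcp_pos'],o['wrist_force'],o['ft_torque'],o['width']*85,o['grasp_force'],o['joint_pos'])
q=o['tool_rot'];print(np.degrees(2*np.arctan2(q[2],q[1]))-90)"
```

```text
time: 4.7
tcp_pos: [551.9, 138.4, 47.9]
tool_rot: [-0.0, -0.023, 1.0, -0.0]
wrist_force: [2.7, 0.7, -13.6]
width: 0.145
grasp_force: 31.3
[551.93333393 138.44612421  47.86036536] [  2.70460906   0.731851   -13.59516261] [ 0.14646782 -0.48903774  0.01421382] 12.363561277141445 31.339699029922485 [ 1.24394388e-01  5.38458003e-01  1.75355957e+00 -1.47519300e-05
  8.49793645e-01 -1.49274105e+00]
92.65559345777675
```

```bash
python3 -m inch '{"rows":[2,0,0,0,0,0,0, 4,0,0,0,0,0,0, 4,0,0,0,0,0,0, 4,0,0,1,0,0,0, 4,0,0,4,0,0,0, 4,0,0,8,0,0,0, 4,-2,0,12,0,0,0, 5,-6,-1,14,0,0,0, 6,-10,-4,14,0,0,0, 7,-13,-8,14,0,0,0, 8,-13,-12,14,0,0,-2, 8.54,-13,-16,14,0,0,-4]}' && python3 -m inch '{"rows":[8.54,0,-4,0,0,0,-1, 8.54,0,-8,0,0,0,-2, 8.54,0,-12,0,0,0,-3, 8.54,0,-16,0,0,0,-3, 8.54,0,-20,0,0,0,-3, 8.54,0,-24,0,0,0,-3, 8.54,0,-28,0,0,0,-3, 8.54,0,-28,0,0,0,-3]}'
python3 - <<'E'
from m import *
import pickle
out=[];A={}
for n,(x,y) in(("scene",(232,172)),("top",(209,180))):
    fs=[grab_frame(n) for _ in range(4)]
    a=np.mean([f["frame"].astype(float) for f in fs],0);f=fs[0];f["avg"]=a;A[n]=f
    pickle.dump(f,open(n+"b.pkl","wb"))
    c=a[y:y+30,x:x+32].mean(2)
    c=np.clip((c-30)/(210)*255,0,255).astype(np.uint8)
    out.append(cv2.resize(c,None,fx=12,fy=12,interpolation=cv2.INTER_CUBIC))
w=cv2.resize(A["scene"]["frame"][100:330,140:390].mean(2).astype(np.uint8),(384,230))
w2=cv2.resize(A["top"]["frame"][100:330,140:400].mean(2).astype(np.uint8),(384,230))
cv2.imwrite("pics/c4.png",np.vstack([np.hstack(out),np.hstack([w,w2])]))
o=monitor.get_obs();print(o['time'],o['tcp_pos'],o['width'])
q=o['tool_rot'];print(np.degrees(2*np.arctan2(q[2],q[1]))-90)
E
```

```text
time: 5.9
tcp_pos: [420.9, -22.5, 189.6]
tool_rot: [0.001, 0.012, 1.0, -0.0]
wrist_force: [1.3, 0.7, 0.2]
width: 1.005
grasp_force: 0.0
time: 6.7
tcp_pos: [423.0, -307.1, 189.7]
tool_rot: [0.002, 0.04, 0.999, -0.002]
wrist_force: [0.1, -0.1, -0.1]
width: 1.003
grasp_force: 0.0
7.1 [ 422.06638756 -300.39178517  188.45457844] 0.9999211595630534
85.68225317242866
```

View pics/c4.png

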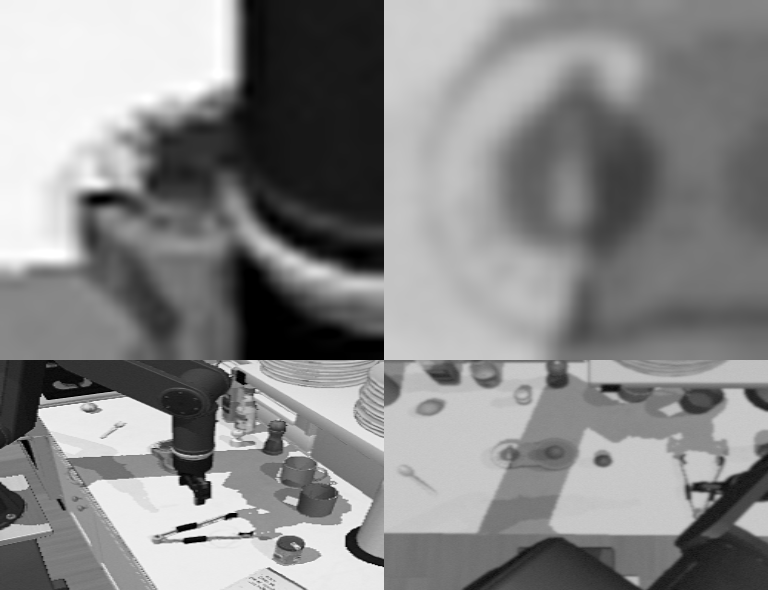

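The top crop shows the white pointer line near-vertical at x≈570, rows 150–220, pointing at the mark at (582,300). A shadow edge runs across it, so I'll fit the line numerically.

Run:
```python
from m import *
import pickle
t=pickle.load(open("topb.pkl","rb"));g=t["avg"].mean(2)
print(g[188:210,218:232].round().astype(int))
K=4
P=[]
for y in range(193,200):
    r=g[y,220:229]; 
    i=np.argmax(r[2:7])+2; a,b,c=r[i-1:i+2]; P.append((220+i+0.5*(a-c)/(a-2*b+c),y))
print(np.round(P,2))
X=np.array([plane(t,p,65)[:2] for p in P]);print(X.round(1))
```

```text
[[189 186 178 166 146 123 110 106 110 127 142 142 132 128]
 [187 178 161 143 123 114 113 109 103 108 117 120 122 125]
 [179 163 141 123 112 114 116 109 101 100 103 103 112 121]
 [165 144 123 112 108 114 116 112 100  98  95  92  99 113]
 [151 130 115 110 108 115 120 113 100  93  90  87  91 103]
 [145 122 112 108 111 122 128 120 100  87  84  84  86  98]
 [146 122 111 109 114 131 136 125 100  85  81  83  85  97]
 [145 124 112 112 117 133 142 129 104  85  82  82  86  99]
 [146 124 113 111 117 135 145 132 107  85  82  83  89 102]
 [149 129 117 112 118 136 143 132 106  87  83  85  96 109]
 [154 138 123 114 117 126 132 120  97  86  86  91 103 116]
 [160 150 136 124 120 121 120 108  92  86  92 103 114 121]
 [172 166 157 148 140 135 133 119  99  95 103 114 120 126]
 [178 175 175 172 164 156 149 131 113 106 115 121 124 128]
 [175 174 180 180 172 167 154 133 118 117 120 122 126 128]
 [178 182 182 176 172 169 147 118 113 119 119 122 127 130]
 [183 187 185 178 176 169 142 107 108 119 122 123 127 126]
 [180 185 186 183 181 168 136 104 107 121 124 124 122 119]
 [177 177 178 178 175 156 125  99 105 117 118 116 112 108]
 [182 176 170 168 161 141 111  93 100 109 111 108 111 113]
 [188 184 180 171 154 130 109 103 110 112 115 118 123 128]
 [194 194 191 181 160 134 125 124 126 128 130 132 134 136]]
[[223.92 193.  ]
 [223.81 194.  ]
 [223.92 195.  ]
 [223.94 196.  ]
 [223.9  197.  ]
 [223.81 198.  ]
 [222.87 199.  ]]
[[552.3 138.9]
 [548.9 139.2]
 [545.5 138.7]
 [542.1 138.6]
 [538.7 138.6]
 [535.3 138.8]
 [531.9 141.9]]
```

```bash
python3 -m inch '{"rows":[8.54,0.5,-0.27,-3,0,0,0, 8.54,0.5,-0.27,-7,0,0,0, 8.54,0.5,-0.27,-11,0,0,0, 8.54,0.5,-0.27,-14,0,0,0, 8.54,0.5,-0.27,-14,0,0,0, 8.54,0.5,-0.27,-14,0,0,0]}' 20
python3 - <<'E'
from m import *
import pickle
s=pickle.load(open("scene0.pkl","rb"));t=pickle.load(open("top0.pkl","rb"))
for a,b in (((261.15,267),(345.4,231.5)),((266.4,279.3),(361.95,233)),((289.75,255.5),(341.5,198.1)),((300.2,273.5),(368.1,200.9))): print(tri(s,a,t,b))
f=grab_frame("scene");pickle.dump(f,open("sc.pkl","wb"))
p=proj(f,[[427,-304,13]])[0];x,y=int(p[0]-60),int(p[1]-55)
cv2.imwrite("pics/c5.png",cv2.resize(f["frame"][y:y+90,x:x+125,::-1],None,fx=6,fy=6,interpolation=cv2.INTER_CUBIC));print(x,y)
o=monitor.get_obs();print(o['tcp_pos'],o['width'],o['wrist_force'])
E
```

```text
time: 7.7
tcp_pos: [427.1, -303.7, 48.5]
tool_rot: [-0.0, 0.038, 0.999, 0.0]
wrist_force: [0.5, 0.2, 0.2]
width: 1.004
grasp_force: 0.0
(array([ 429.49747359, -275.92410066,    9.91266978]), np.float64(1.721989121353449))
(array([ 424.43677238, -331.9788198 ,   10.09604471]), np.float64(2.5825370446862945))
(array([ 545.38566501, -266.57099483,    8.94535574]), np.float64(2.0810448124911014))
(array([ 536.78629361, -357.32371017,   14.22227534]), np.float64(0.9023833964648904))
204 217
[ 427.85169135 -304.54300383   49.44389892] 0.9989913371603308 [ 0.4854059  -0.69081532  0.76945577]
```

View pics/c5.png

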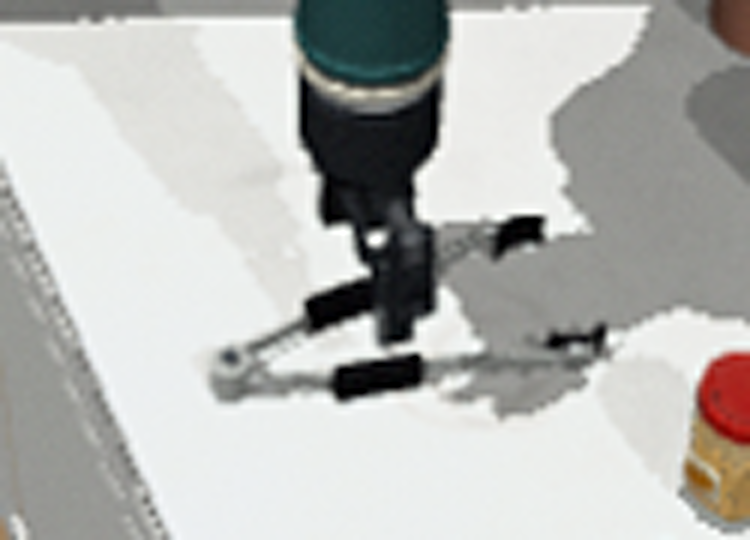

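The near finger tip is at crop (397,340), which is image (270,273.5), still above the grip. I'll check that against the projection.

Run:
```python
from m import *
import pickle
f=pickle.load(open("sc.pkl","rb"))
for z in (49,55,62): print(z,((proj(f,[[424,-352,z],[427,-340,26],[427,-304,13]])-[204,217])*6).round())
```

```text
49 [[393. 355.]
 [388. 364.]
 [360. 333.]]
55 [[393. 348.]
 [388. 364.]
 [360. 333.]]
62 [[394. 339.]
 [388. 364.]
 [360. 333.]]
```

```bash
python3 -m inch '{"rows":[8.54,0,0,-2,0,0,0, 8.54,0,0,-3.5,0,0,0, 8.54,0,0,-4.68,0,0,0, 8.54,0,0,-4.68,0,0,0, 7.5,0,0,-4.68,0,0,0, 6.8,0,0,-4.68,0,0,0, 6.4,0,0,-4.68,0,0,0, 6.1,0,0,-4.68,0,0,0, 6.1,0,0,-4.68,0,0,0, 6.1,0,0,-4.68,0,0,0]}' 25; python3 -c "
from h import *
o=monitor.get_obs();print(o['tcp_pos'],o['wrist_force'],o['ft_torque'],o['width']*85.4,o['grasp_force'])"
```

```text
time: 8.75
tcp_pos: [428.2, -305.0, 3.3]
tool_rot: [0.001, 0.038, 0.999, -0.001]
wrist_force: [-0.2, 1.6, 12.0]
width: 0.723
grasp_force: 9.8
[ 428.21092789 -304.95209546    3.34531136] [-0.20899719  1.61529177 12.01398207] [ 0.52468821 -0.08652839  0.17689307] 61.713345240987124 9.821395474718884
```

```bash
python3 -m inch '{"rows":[6.1,0,0,1,0,0,0, 6.1,0,0,2,0,0,0, 6.1,0,0,4,0,0,0, 6.1,0,0,6,0,0,0, 6.1,0,0,8,0,0,0, 6.1,0,0,10,0,0,0, 6.1,0,0,12,0,0,0, 6.1,0,0,12,0,0,0]}'
cat > jaws.py <<'E'
from m import *
import pickle,sys
o=monitor.get_obs();print(o['time'],o['tcp_pos'],o['wrist_force'],o['ft_torque'],o['width']*85.4,o['grasp_force'])
q=o['tool_rot'];th=2*np.arctan2(q[2],q[1])-np.pi;print("heading",np.degrees(th))
h=np.array([np.cos(th),np.sin(th),0]);j=o['tcp_pos']+114*h;print("nominal jaws",j)
out=[];w=100
for n in("scene","top"):
    f=grab_frame(n);pickle.dump(f,open("j_"+n+".pkl","wb"))
    p=proj(f,[j])[0];x,y=[int(max(0,v)) for v in (p[0]-45,p[1]-40)]
    print(n,(x,y),p)
    out.append(cv2.resize(f["frame"][y:y+90,x:x+80,::-1],(400,450),interpolation=cv2.INTER_CUBIC))
cv2.imwrite(sys.argv[1],np.hstack(out))
E
python3 jaws.py pics/c6.png
```

```text
time: 9.55
tcp_pos: [428.6, -305.8, 124.7]
tool_rot: [0.002, 0.038, 0.999, -0.002]
wrist_force: [1.1, 0.1, -0.1]
width: 0.717
grasp_force: 5.5
9.55 [ 428.60512638 -305.75173243  124.65495552] [ 1.06301326  0.10747949 -0.10952519] [-0.05399747 -0.04612194  0.01094409] 61.19044178813421 5.49496304593049
heading -4.403304320990756
nominal jaws [ 542.26863555 -314.50425678  124.65495552]
scene (252, 201) [297.97988746 241.8788616 ]
top (319, 153) [364.86687194 193.87784401]
```

View pics/c6.png

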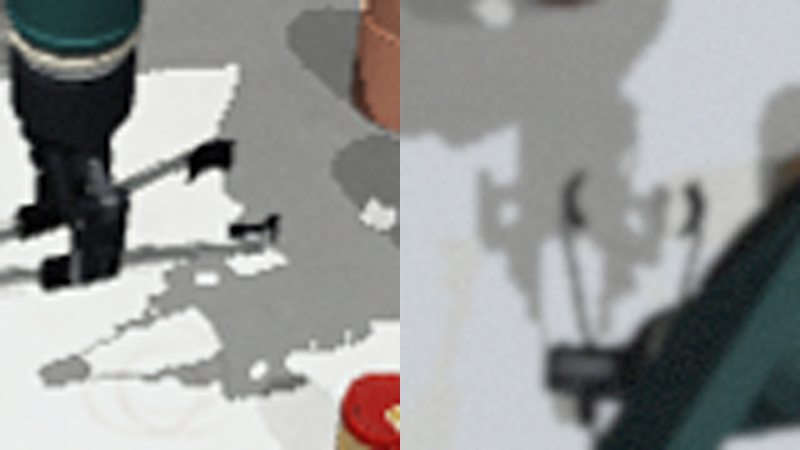

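The tongs hang clear of the worktop. Jaws are at scene crop (212,158) and (257,228), and top crop (575,200) and (693,208).

Run:
```python
from m import *
import pickle
s=pickle.load(open("j_scene.pkl","rb"));t=pickle.load(open("j_top.pkl","rb"))
def cands(f,b,thr):
    g=f["frame"].max(2);return [(c[0],c[1],c[2].round(1)) for c in cc(box(g<thr,*b),5)]
print(cands(s,(286,224,30,30),70));print(cands(t,(345,180,45,22),90))
a=tri(s,(294.4,232.6),t,(354.2,193));b=tri(s,(303.4,246.6),t,(377.8,194.6));print(a,b,(a[0]+b[0])/2)
```

```text
[(np.int32(45), (np.int32(289), np.int32(229), np.int32(10), np.int32(8)), array([293.5, 231.9])), (np.int32(18), (np.int32(298), np.int32(244), np.int32(10), np.int32(5)), array([302.8, 246. ]))]
[(np.int32(19), (np.int32(352), np.int32(189), np.int32(3), np.int32(9)), array([352.9, 193.4])), (np.int32(10), (np.int32(377), np.int32(191), np.int32(2), np.int32(8)), array([377.5, 194.1])), (np.int32(15), (np.int32(385), np.int32(197), np.int32(5), np.int32(5)), array([387.7, 199.7]))]
(array([ 544.9300117 , -279.19361337,  133.78770068]), np.float64(3.3572298739598145)) (array([ 539.46604022, -351.13059231,  138.37340322]), np.float64(3.220810008034416)) [ 542.19802596 -315.16210284  136.08055195]
```

```bash
python3 -m inch '{"rows":[6.1,0,1.5,1,0,0,0, 6.1,0.3,4.5,2,0,0,0.6, 6.1,0.6,8,2,0,0,1.2, 6.1,0.8,11.5,2,0,0,1.8, 6.1,1,15,2,0,0,2.4, 6.1,1.2,18.5,2,0,0,3, 6.1,1.4,22,2,0,0,3.6, 6.1,1.6,25.5,2,0,0,4.4, 6.1,1.6,29,2,0,0,4.4, 6.1,1.6,32,2,0,0,4.4, 6.1,1.6,33.81,2,0,0,4.4, 6.1,1.6,33.81,2,0,0,4.4]}' && python3 -m inch '{"rows":[6.1,0,0,0,0,0,0, 6.1,0,0,0,0,0,0, 6.1,0,0,0,0,0,0]}'; python3 jaws.py pics/c7.png
```

```text
time: 10.85
tcp_pos: [441.2, 36.5, 141.0]
tool_rot: [-0.001, -0.002, 1.0, 0.0]
wrist_force: [0.9, -0.0, -0.9]
width: 0.716
grasp_force: 5.5
time: 11.15
tcp_pos: [442.9, 33.1, 141.4]
tool_rot: [-0.0, 0.001, 1.0, -0.0]
wrist_force: [-0.2, -0.0, 0.0]
width: 0.716
grasp_force: 5.5
11.15 [442.91266051  33.0986154  141.38080911] [-0.16654966 -0.04754463  0.02473013] [-0.06122843 -0.00534139 -0.02888265] 61.18752848089251 5.532061199191958
heading -0.07017638374967698
nominal jaws [556.912575    32.95898722 141.38080911]
scene (214, 138) [259.70848375 178.73590609]
top (210, 147) [255.13749654 187.7137015 ]
```

View pics/c7.png

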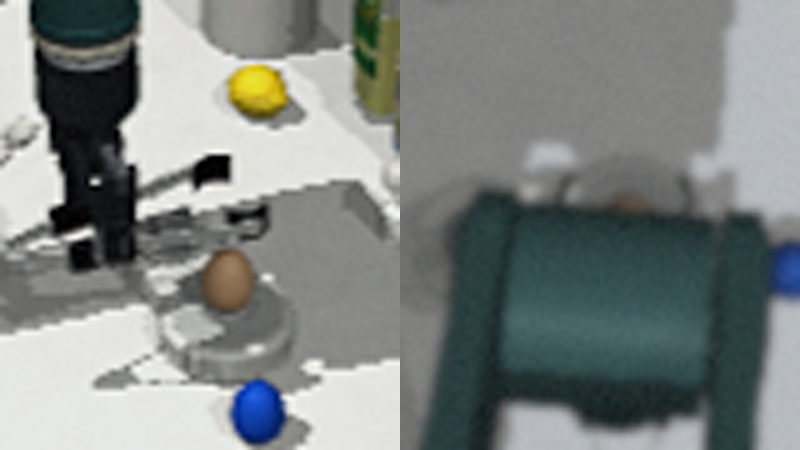

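In the scene crop the jaws are at (213,168) and (248,215), straddling the line above the egg at (230,280). The top view is hidden by the arm. I've used my ten pictures, so from here I'll work with numbers only. Before descending, I'll check the jaw position.

```bash
cat > n.py <<'E'
from m import *
o=monitor.get_obs();print(o['time'],o['tcp_pos'].round(1),o['wrist_force'].round(1),o['ft_torque'].round(2),o['width']*85.4,o['grasp_force'])
f=grab_frame("scene");z=o['tcp_pos'][2]+9.7
p=proj(f,[[557,34,z]])[0];x,y=int(p[0]),int(p[1])
g=f["frame"].max(2);h=cv2.cvtColor(f["frame"],cv2.COLOR_RGB2HSV)
for c in cc(box(g<60,x-12,y-18,28,36),6): print("dark",c[0],[int(v) for v in c[1]],c[2].round(1),"at jaw z",plane(f,c[2],z).round(1))
m=box((h[...,0]<25)&(h[...,1]>70)&(h[...,2]>50),235,100,50,115)
for c in cc(m): print("egg",c[0],[int(v) for v in c[1]],c[2].round(1),plane(f,c[2],69.5).round(1))
E
python3 n.py
```

```text
11.25 [443.   33.1 141.4] [-0.2 -0.1 -0.6] [-0.04 -0.02 -0.01] 60.768747335160874 5.5323380045592785
dark 35 [252, 169, 8, 6] [255.9 171.5] at jaw z [557.   71.2 151.1]
dark 16 [260, 179, 7, 4] [263.  180.5] at jaw z [558.6   5.6 151.1]
egg 6 [270, 100, 2, 5] [270.5 101.8] [951.6 777.2  69.5]
egg 41 [259, 103, 4, 19] [260.4 112.3] [845.5 679.6  69.5]
egg 31 [268, 106, 4, 16] [269.5 114.6] [879.4 635.1  69.5]
egg 98 [254, 188, 11, 12] [259.2 193.6] [554.3  30.5  69.5]
```

Run:
```python
from m import *
import pickle
s=pickle.load(open("j_scene.pkl","rb"))  # now the c7 frame
f=s
# same camera: lifted pose blobs
for z in (134.3,137): 
    a,b=plane(f,(293.5,231.9),z),plane(f,(302.8,246.),z);print(z,a,b,(a+b)/2)
s0=pickle.load(open("scene0.pkl","rb"))
a,b=plane(s0,(289.7,255.3),13),plane(s0,(300.2,273.2),13);print((a+b)/2)
```

```text
134.3 [ 545.19584008 -275.64707439  134.3       ] [ 542.82743042 -344.91841147  134.3       ] [ 544.01163525 -310.28274293  134.3       ]
137 [ 543.7521388  -278.03088204  137.        ] [ 541.39077863 -347.09603524  137.        ] [ 542.57145872 -312.56345864  137.        ]
[ 540.55865782 -312.04255679   13.        ]
```

```bash
python3 -m inch '{"rows":[6.1,0,0,-2,0,0,0, 6.1,0,0,-4,0,0,0, 6.1,0,0,-5.5,0,0,0, 6.1,0,0,-7,0,0,0, 6.1,0,0,-8,0,0,0, 6.1,0,0,-8.4,0,0,0, 6.1,0,0,-8.4,0,0,0, 6.1,0,0,-8.4,0,0,0]}'; python3 n.py
```

```text
time: 12.1
tcp_pos: [443.4, 33.7, 57.8]
tool_rot: [0.0, 0.0, 1.0, -0.0]
wrist_force: [0.8, 0.5, -0.7]
width: 0.718
grasp_force: 5.5
12.1 [443.4  33.7  57.8] [ 0.8  0.5 -0.7] [-0.01  0.03 -0.01] 61.31640524446002 5.499631563434377
dark 28 [252, 185, 8, 7] [254.9 187.5] at jaw z [555.3  76.2  67.5]
dark 19 [259, 196, 8, 4] [262.4 197.5] at jaw z [557.2   5.2  67.5]
egg 38 [268, 100, 4, 22] [269.6 112.4] [891.5 659.2  69.5]
egg 41 [259, 103, 4, 19] [260.4 112.3] [845.5 679.6  69.5]
egg 87 [255, 188, 10, 11] [259.  192.9] [555.8  35.1  69.5]
```

```bash
python3 -m inch '{"rows":[5.9,0,0,0,0,0,0, 5.6,0,0,0,0,0,0, 5.3,0,0,0,0,0,0, 5.1,0,0,0,0,0,0, 4.95,0,0,0,0,0,0, 4.85,0,0,0,0,0,0, 4.75,0,0,0,0,0,0, 4.65,0,0,0,0,0,0, 4.55,0,0,0,0,0,0, 4.45,0,0,0,0,0,0, 4.45,0,0,0,0,0,0]}' 20; python3 n.py
```

```text
time: 13.25
tcp_pos: [443.0, 33.8, 57.5]
tool_rot: [-0.0, 0.0, 1.0, -0.0]
wrist_force: [-0.5, -0.4, -1.3]
width: 0.537
grasp_force: 20.6
13.25 [443.   33.8  57.5] [-0.5 -0.4 -1.3] [-0.07  0.1  -0.07] 45.82958787564906 20.581550896167755
dark 14 [258, 194, 7, 4] [261.2 195.9] at jaw z [557.3  16.8  67.2]
egg 37 [268, 100, 4, 22] [269.7 112.1] [892.9 661.7  69.5]
egg 41 [259, 103, 4, 19] [260.4 112.3] [845.5 679.6  69.5]
egg 74 [254, 188, 11, 10] [258.5 192.1] [555.7  40.1  69.5]
```

```bash
python3 -m inch '{"rows":[4.3,0,0,0,0,0,0, 4.2,0,0,0,0,0,0, 4.2,0,0,0,0,0,0, 4.2,0,0,0.3,0,0,0, 4.2,0,0,0.8,0,0,0, 4.2,0,0,1.4,0,0,0, 4.2,0,0,2,0,0,0, 4.2,0,0,2.6,0,0,0, 4.2,0,0,3,0,0,0, 4.2,0,0,3,0,0,0]}' 21; python3 n.py
```

```text
time: 14.3
tcp_pos: [443.6, 33.8, 88.2]
tool_rot: [0.001, -0.0, 1.0, -0.0]
wrist_force: [-0.1, 0.3, -1.3]
width: 0.538
grasp_force: 21.8
14.3 [443.6  33.8  88.2] [-0.1  0.3 -1.3] [-0.01  0.1  -0.03] 45.969605881974836 21.78366869688034
dark 14 [258, 188, 7, 4] [261.2 189.9] at jaw z [556.8  16.7  97.9]
egg 38 [268, 100, 4, 22] [269.6 112.4] [891.5 659.2  69.5]
egg 41 [259, 103, 4, 19] [260.4 112.3] [845.5 679.6  69.5]
egg 76 [254, 181, 11, 11] [258.8 186. ] [573.   77.3  69.5]
```

The egg rises with the jaws by 6 px each. I'll continue lifting.

```bash
python3 -m inch '{"rows":[4.2,0,0,0.5,0,0,0, 4.2,0,0,1.5,0,0,0, 4.2,0,0,3,0,0,0, 4.2,0,0,4.5,0,0,0, 4.2,0,0,6,0,0,0, 4.2,0,0,7.5,0,0,0, 4.2,0,0,9,0,0,0, 4.2,0,0,10.3,0,0,0, 4.2,0,0,11.2,0,0,0, 4.2,0,0,11.5,0,0,0, 4.2,0,0,11.5,0,0,0, 4.2,0,0,11.5,0,0,0]}'; python3 n.py; python3 -m inch '{"rows":[4.2,0,0,0,0,0,0, 4.2,0,0,0,0,0,0, 4.2,0,0,0,0,0,0, 4.2,0,0,0,0,0,0, 4.2,0,0,0,0,0,0, 4.2,0,0,0,0,0,0, 4.2,0,0,0,0,0,0, 4.2,0,0,0,0,0,0, 4.2,0,0,0,0,0,0, 4.2,0,0,0,0,0,0]}'; python3 n.py
python3 - <<'E'
from m import *
import pickle
# bystanders + knob unchanged check vs first frame
t=grab_frame("top")["frame"].astype(float)
t0=pickle.load(open("top0.pkl","rb"))["frame"]
for n,fr in(("0",t0),("now",t.astype(np.uint8))):
    h=cv2.cvtColor(fr,cv2.COLOR_RGB2HSV)
    for k,m in(("lemon",(h[...,0]>20)&(h[...,0]<35)&(h[...,1]>140)),("blue",(h[...,0]>105)&(h[...,0]<130)&(h[...,1]>140)),("red",((h[...,0]<5)|(h[...,0]>175))&(h[...,1]>150))):
        print(n,k,[(int(c[0]),c[2].round(1).tolist()) for c in cc(m,20)])
E
```

```text
time: 15.55
tcp_pos: [442.6, 33.9, 202.0]
tool_rot: [-0.0, 0.0, 1.0, 0.0]
wrist_force: [-0.1, 0.1, -1.1]
width: 0.54
grasp_force: 21.8
15.55 [442.6  33.9 202. ] [-0.1  0.1 -1.1] [-0.05  0.03  0.03] 46.07837039550984 21.846972405910492
dark 14 [257, 165, 8, 4] [260.6 166.3] at jaw z [552.9  17.  211.7]
egg 38 [268, 100, 4, 22] [269.6 112.4] [891.5 659.2  69.5]
egg 41 [259, 103, 4, 19] [260.4 112.3] [845.5 679.6  69.5]
egg 90 [254, 157, 14, 12] [259.2 161.9] [645.1 238.4  69.5]
time: 16.6
tcp_pos: [443.1, 33.8, 202.5]
tool_rot: [0.0, 0.0, 1.0, -0.0]
wrist_force: [0.3, -0.1, -1.8]
width: 0.538
grasp_force: 21.8
16.6 [443.1  33.8 202.5] [ 0.3 -0.1 -1.8] [ 0.02  0.11 -0.02] 45.93461975629193 21.846804320812225
dark 14 [258, 164, 7, 4] [261.2 165.9] at jaw z [555.8  18.1 212.2]
egg 37 [268, 100, 4, 22] [269.7 112.1] [892.9 661.7  69.5]
egg 41 [259, 103, 4, 19] [260.4 112.3] [845.5 679.6  69.5]
egg 86 [254, 157, 13, 11] [259.2 161.7] [646.  239.8  69.5]
0 lemon [(120, [170.5, 147.6]), (73, [485.4, 212.1])]
0 blue [(71, [288.0, 200.3])]
0 red [(64, [486.6, 160.5]), (118, [406.2, 187.5])]
now lemon [(121, [170.5, 147.6]), (72, [485.6, 212.2])]
now blue [(59, [288.6, 200.4])]
now red [(25, [485.2, 157.3]), (115, [406.1, 187.5])]
```

```bash
python3 -c "
from workcell import ctrl
print(ctrl.hand_in())"
```

```text
the job is handed in; nothing more can be done
None
```

The job is handed in: the knob points at the long mark to within a degree or two, and the egg is held still in the tongs' jaws about 14 cm above its seat; the run took about 17 s.

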